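# Steady the rocking pastry slab

### The job

The marble pastry slab rocks because one of its four screw feet, the one whose brass bar is out of line with the other three, has been wound up too short. Screw that foot down (clockwise seen from above) until its bar is in line with the black mark beside it and parallel to the other three bars, so that the slab stands level and no longer wobbles, then let go. Leave the slab where it stands and do not disturb the glass pie dish.

Things in the scene. Friction and masses are not known exactly. Their poses are not given: they have to be found in the camera images.
- screw_grip (a point): Centre of the short foot's brass grip bar: 52 mm long (this point's x), 12 thick (y), 26 high (z), on the vertical screw axis, 66 mm above the counter, 24 above the slab top when level; below it only a 10 mm spindle. Bar and rubber pad are one piece: the bar keeps its height while the slab climbs as it turns. Identical bars on the other 3 corners are locked, already right.
- screw (a joint): Turn of the short foot, rad: 0 when its bar lies along the slab's long edges, in line with its black mark and parallel to the other bars (slab level). Negative: too short; starts at -0.8 to -1.4. Grows clockwise seen from above. 30 mm of foot length per turn; runs on past 0 to 0.7 (too long). Stays where it is left; takes about 0.12 N m.
- slab: White marble slab, 240 mm (x) by 200 (y) by 18, 3 kg, loose, at any yaw; origin at counter level below its centre, top 42 mm up. Screw feet at x +-95, y +-80 mm; the short one at (+95, +80), where the slab sags by about 2 degrees. A 22 mm black mark on the slab beside each foot, on the inner side along x, shows the bar's level direction.
- pie_dish: Bystander, loose: clear glass pie dish, 220 mm across, 40 mm high, origin at the centre of its underside.

How it is judged:
At the end, for the whole second after the job is handed in: The slab is level within 0.6 degrees and at rest, with the screw foot within 0.28 rad (16 degrees) of its level mark, less than 40 mm from where the slab stood at the start; the pie dish is undisturbed (angle between slab's own z axis and vertical below 0.011 rad and value of joint screw between -0.28 and 0.28 rad and linear speed of slab below 0.02 m/s); the robot touches nothing.
It fails at once if the slab is pushed more than 40 mm from its place (distance of slab from where it was at the start of the episode above 0.04 m).
It fails at once if the pie dish is moved more than 30 mm (distance of pie_dish from where it was at the start of the episode above 0.03 m).
It also fails if it takes over 32 s, if anything falls off the work surface, if the arm or the gripper's body presses on something with over 40 N, if the wrist force passes 120 N, or if a joint passes its speed limit or range.

### The arm

A 7-joint arm with a two-finger parallel gripper is mounted at the origin on the work surface. World frame = base frame: x ahead of the robot, y to its left, z up, the work surface at z = 0. Lengths are in m, angles in rad, forces in N, time in s.
With the tool pointing down it reaches from about 0.425 to 0.875 m from the base axis. Payload 4.7 kg.
Tool frame: the origin (TCP) lies midway between the tips of the shut fingers; the grasp point (between the pads) lies 19 mm behind it; z points along the fingers, y is the line along which they close (so a half turn about z gives the same grasp; the last joint's range is limited). The gripper opens to 87 mm and grips with 3 to 60 N. Pads are 19 mm wide; open, the fingers measure 117 mm over their backs; the gripper's body (75 mm by 190 mm) begins 51 mm behind the grasp point.
Start: joints at [-1.266, 0.321, -0.07, 1.45, 0.023, 1.371, -0.057], TCP at [0.186, 0.623, 0.223] pointing down, gripper open.
Joint ranges: [-2.86, 2.86], [-0.3, 2.09], [-1.38, 1.24], [0.06, 2.45], [-1.56, 4.7], [0.09, 2.05], [-2.69, 2.69]. Speed limits (rad/s): [2.57, 2.57, 3.14, 3.14, 3.14, 3.14, 3.14].

### API

Orientations are given as a rotation vector (axis times angle).
In Python, from bench import ctrl, get_image, calibration gives the robot as it stands.
- The arm moves only by the tool apply_moves, never from a script. Its arguments are lists of equal length, an entry for each row: "dp": the shift along the tool's x, y, z in m, a list of three; "twist": the turn, a rotation vector about the tool's x, y, z in rad, a list of three; "fingers": the closure, from 0 (fully open) to 1 (shut). In form: {"dp": [[dx, dy, dz], ...], "twist": [[ax, ay, az], ...], "fingers": [fingers, ...]}. A call has 1 to 10 rows; each row shifts and turns the commanded pose from where the row before left it, along the tool's axes as they then stand; what a row does not reach is not made up. A row lasts 1/10 s, in which the tool goes at most 50 mm and 8.59 degrees, less where a joint would pass 70% of its speed; a pose out of reach is approached as far as the arm can. A call is refused whole if a number of a shift passes 0.05 or a number of a turn 0.15, either way. A call with a gripper value outside its range is refused whole. The fingers move at their own pace and stop on an object; "newtons" is the grip in N (left out, the last holds). Time passes only in rows, so rows that do not move let the fingers close. It gives the time, the measured TCP pose, the force, the opening and the grip force at its end, in the units of the state.
- ctrl.get_state(): the state, without advancing time (a new reading comes with each control period).
- get_image(name): name is "side" or "top" or "wrist"; returns the picture (400x640x3 uint8, red, green, blue); there is no depth.
- calibration(name): a dict with "fx", "fy", "cx", "cy" (pixels), "eye" and "attitude" of the camera in the world; the wrist camera has in their place "hand_eye" (4x4, takes a point from camera to tool coordinates, whose origin is the TCP and whose axes are the flange's). Camera axes: x right, y up, looking along -z (the intrinsics and any distortion apply to the point x, -y, -z); pixel columns grow to the right and rows downward; lengths in m; the calibration is good to about 2 mm. The wrist camera is an equidistant fisheye: a pixel r from the principal point sees the ray r / f radians off the axis. A picture is of the moment at which its call begins: read the wrist's pose just before it. calibration takes no time and is no camera call.
- ctrl.close_job(): hands the job in; it is judged then, once.
The state is a dict: "time": time; "joint_positions": joint angles; "qd": joint speeds; "joint_torque": joint torques, N m; "position": TCP position; "tool_rot": TCP orientation; "ft_force": force on the tool from outside, world axes, zero at the start; "torque": the same for the moment, N m; "grip_width": opening from 0.0 (shut) to 1.0 (fully open); "grip_force": force on a finger pad.
Only numpy, scipy, OpenCV 4.12 (cv2) and the standard library are available. Lean on these libraries where they do the work, as an engineer would, in place of code of your own. Each camera call takes 0.05 s, during which the arm holds its last target. There are 200 camera calls.

## Working session

There is one attempt and no reset: what is moved stays moved. The work goes in short steps, Python scripts to look and compute and a tool call to move; the robot and the scene stay as the last step left them, time stands still between calls to the robot, and variables do not carry over. Pictures are saved under pics/ and viewed, at most 10 in all, crops included, and the job is handed in when it is done.

Besides the shell and the picture viewer there is one more tool, called after ">>>" by a JSON object that holds its "fn" and its "kwargs". apply_moves: Moves the arm, as the interface text tells. Its arguments: {"type":"object","properties":{"dp":{"type":"array"},"twist":{"type":"array"},"fingers":{"type":"array"},"newtons":{"type":"number"}},"required":["dp","twist","fingers"]}

```bash
mkdir -p pics; python3 - <<'E'
from bench import ctrl,get_image,calibration
import cv2
for n in("top","side"):
    cv2.imwrite(f"pics/{n}0.png",get_image(n)[:,:,::-1]); print(n,calibration(n))
print(calibration("wrist"));s=ctrl.get_state();print(s)
E
```

```text
top {'fx': 365.1717228118079, 'fy': 365.1717228118079, 'cx': 322.48710630966764, 'cy': 208.7140124048529, 'eye': array([0.4886548 , 0.00567166, 1.06268133]), 'attitude': array([ 0.06158325, -0.06411761, -1.57270976])}
side {'fx': 485.840084777636, 'fy': 485.840084777636, 'cx': 325.10349591184445, 'cy': 201.67266468803447, 'eye': array([1.20810598, 0.90335712, 1.07016738]), 'attitude': array([0.31116165, 1.04646525, 2.36169197])}
{'fx': 309.70691628693146, 'fy': 309.70691628693146, 'cx': 320.5605804264685, 'cy': 196.174272589811, 'hand_eye': array([[-1.65923001e-04,  9.69571163e-01,  2.44809586e-01,
         6.67265539e-02],
       [ 9.99999978e-01,  1.91332003e-04, -8.00091003e-05,
         5.11557761e-04],
       [-1.24414425e-04,  2.44809567e-01, -9.69571173e-01,
        -1.61802428e-01],
       [ 0.00000000e+00,  0.00000000e+00,  0.00000000e+00,
         1.00000000e+00]])}
{'time': 0.1, 'joint_positions': array([-1.26589818,  0.32176511, -0.07006001,  1.45158269,  0.02256195,
        1.37082319, -0.05687481]), 'qd': array([-2.13673249e-04, -1.78021777e-03, -9.13736862e-05, -1.15061115e-03,
       -2.69058025e-04, -9.47754817e-04,  7.15886321e-04]), 'joint_torque': array([ 6.07242582e-04, -4.92568338e+01, -4.05448666e-01, -3.13402176e+01,
       -6.41492335e-02,  3.94761830e-02,  6.68647363e-05]), 'position': array([0.18626604, 0.62219732, 0.22154525]), 'tool_rot': array([-4.55113424e-01, -3.10825539e+00,  2.79881198e-03]), 'ft_force': array([-0.11374166,  0.10899445,  0.27666923]), 'torque': array([-0.01893014, -0.01721235, -0.03262584]), 'grip_force': 0.0, 'grip_width': 0.9974772774423889}
```

View pics/top0.png

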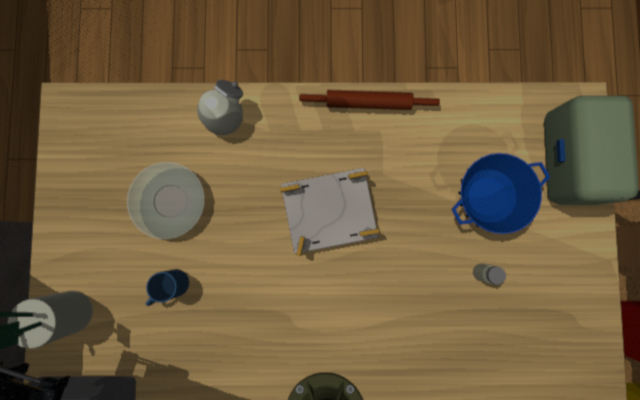

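View pics/side0.png

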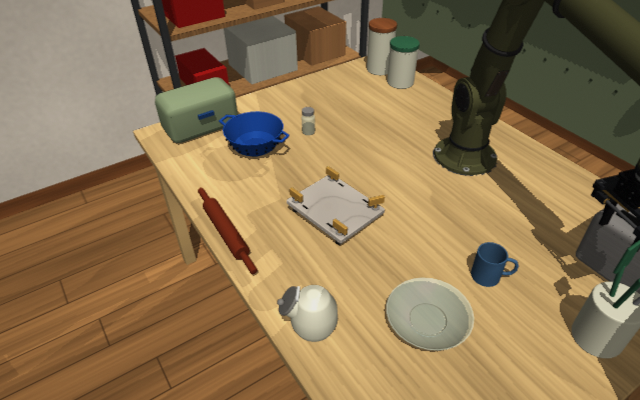

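The top view shows the slab at about (330,210) and the misaligned bar at about (303,245), on the corner nearest the robot on its left. The pie dish is at (167,201), well away. I'll enlarge the slab.

```bash
python3 - <<'E'
import cv2
a=cv2.imread("pics/top0.png")[160:265,270:395]
cv2.imwrite("pics/c1.png",cv2.resize(a,None,fx=5.6,fy=5.6,interpolation=cv2.INTER_CUBIC))
E
```

```text
(no output)
```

View pics/c1.png

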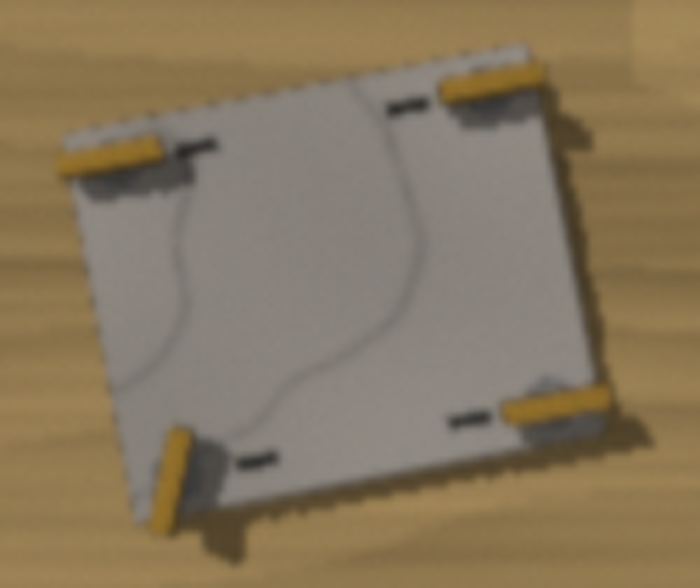

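The crop shows the short bar centred at crop (172,481), pointing about 81° up from the image's horizontal. The other bars sit at about 8°, so roughly 73° clockwise is needed.

```bash
cat > h.py <<'E'
import numpy as np
from bench import ctrl,get_image,calibration
from scipy.spatial.transform import Rotation as R
def w(n,u,v,z):
    c=calibration(n);d=R.from_rotvec(c['attitude']).apply([(u-c['cx'])/c['fx'],-(v-c['cy'])/c['fy'],-1])
    e=c['eye'];return e+d*(z-e[2])/d[2]
E
python3 - <<'E'
from h import *
for a,b in [((180,428),(163,535)),((62,165),(162,150)),((442,90),(545,75)),((502,411),(608,396))]:
    P=[w("top",270+(p[0]+.5)/5.6-.5,160+(p[1]+.5)/5.6-.5,.079) for p in(a,b)]
    d=P[1]-P[0];print(np.round((P[0]+P[1])/2,4),np.linalg.norm(d).round(4),np.degrees(np.arctan2(d[1],d[0])))
s=ctrl.get_state();M=R.from_rotvec(s['tool_rot']).as_matrix();print(M.round(3),s['position'])
E
```

```text
[0.4686 0.0639 0.079 ] 0.0516 171.03691531267418
[0.6249 0.0931 0.079 ] 0.049 -81.54677216004971
[ 0.6612 -0.0922  0.079 ] 0.0507 -81.78698278172708
[ 0.5053 -0.1201  0.079 ] 0.0515 -82.13691915540284
[[-0.958  0.287 -0.   ]
 [ 0.287  0.958 -0.002]
 [-0.    -0.002 -1.   ]] [0.18626604 0.62219732 0.22154525]
```

>>> {"fn": "apply_moves", "kwargs": {"dp": [[-0.0215, -0.0227, 0], [-0.0215, -0.0227, 0], [-0.0215, -0.0227, 0], [-0.0215, -0.0227, 0], [-0.0215, -0.0227, 0], [-0.0215, -0.0227, 0], [-0.0215, -0.0227, 0], [-0.0215, -0.0227, 0], [-0.0215, -0.0227, 0], [-0.0215, -0.0227, 0]], "twist": [[0, 0, 0], [0, 0, 0], [0, 0, 0], [0, 0, 0], [0, 0, 0], [0, 0, 0], [0, 0, 0], [0, 0, 0], [0, 0, 0], [0, 0, 0]], "fingers": [0, 0, 0, 0, 0, 0, 0, 0, 0, 0]}}

```text
time: 1.1
position: [0.3276, 0.3422, 0.2222]
tool_rot: [-0.455, -3.108, 0.001]
ft_force: [0.4, 0.5, 0.5]
grip_width: 0.998
grip_force: 0.0
```

>>> {"fn": "apply_moves", "kwargs": {"dp": [[-0.0215, -0.0227, 0], [-0.0215, -0.0227, 0], [-0.0215, -0.0227, 0], [-0.0215, -0.0227, 0], [-0.0215, -0.0227, 0], [-0.0215, -0.0227, 0], [-0.0215, -0.0227, 0], [-0.0215, -0.0227, 0], [-0.0215, -0.0227, 0], [-0.0215, -0.0227, 0]], "twist": [[0, 0, 0], [0, 0, 0], [0, 0, 0], [0, 0, 0], [0, 0, 0], [0, 0, 0], [0, 0, 0], [0, 0, 0], [0, 0, 0], [0, 0, -0.134]], "fingers": [0, 0, 0, 0, 0, 0, 0, 0, 0, 0]}}

```text
time: 2.1
position: [0.4683, 0.0632, 0.2223]
tool_rot: [-0.242, -3.132, -0.0]
ft_force: [0.1, -0.3, -0.3]
grip_width: 1.002
grip_force: 0.0
```

>>> {"fn": "apply_moves", "kwargs": {"dp": [[0, 0, 0.02], [0, 0, 0.02], [0, 0, 0.02], [0, 0, 0], [0, 0, 0]], "twist": [[0, 0, 0], [0, 0, 0], [0, 0, 0], [0, 0, 0], [0, 0, 0]], "fingers": [0, 0, 0, 0, 0]}}

```text
time: 2.6
position: [0.468, 0.0644, 0.1626]
tool_rot: [-0.246, -3.131, 0.001]
ft_force: [-0.5, 0.1, -0.4]
grip_width: 1.005
grip_force: 0.0
```

```bash
python3 - <<'E'
from h import *
import cv2
s=ctrl.get_state();M=R.from_rotvec(s['tool_rot']).as_matrix()
cv2.imwrite("pics/w1.png",get_image("wrist")[:,:,::-1])
print(s['position'],M.round(4),s['joint_positions'].round(2),s['time'])
# predict bar centre & ends pixel
c=calibration("wrist");H=c['hand_eye']
def px(P):
    t=M.T@(np.array(P)-s['position']);q=np.linalg.inv(H)@np.r_[t,1];x,y,z=q[0],-q[1],-q[2]
    r=np.hypot(x,y);th=np.arctan2(r,z);return c['cx']+c['fx']*th*x/r,c['cy']+c['fx']*th*y/r
for a in(-.026,0,.026):print(px([.4686-a*np.cos(.157),.0639+a*np.sin(.157),.079]))
E
```

```text
[0.46798329 0.0644431  0.16263447] [[-9.877e-01  1.561e-01 -6.000e-04]
 [ 1.561e-01  9.877e-01 -3.000e-04]
 [ 6.000e-04 -4.000e-04 -1.000e+00]] [-0.7  -0.03  0.5   1.97  0.02  1.2   1.21] 2.6
(np.float64(319.4275583993215), np.float64(232.19202893207319))
(np.float64(319.3967734949512), np.float64(202.5722850600486))
(np.float64(319.3720296343041), np.float64(171.31980815395943))
```

View pics/w1.png

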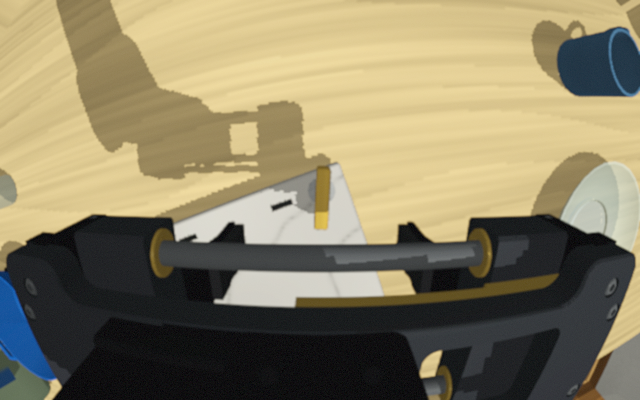

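The wrist view shows the bar from (323,167) to (321,228), within about 3 mm of the prediction and between the open fingers. I'll descend and grip.

>>> {"fn": "apply_moves", "kwargs": {"dp": [[0.002, 0.0015, 0.02], [0, 0, 0.02], [0, 0, 0.02], [0, 0, 0.02], [0, 0, 0.02], [0, 0, 0.01], [0, 0, 0], [0, 0, 0]], "twist": [[0, 0, 0], [0, 0, 0], [0, 0, 0], [0, 0, 0], [0, 0, 0], [0, 0, 0], [0, 0, 0], [0, 0, 0]], "fingers": [0, 0, 0, 0, 0, 0, 0, 0]}}

```text
time: 3.45
position: [0.4673, 0.0665, 0.0536]
tool_rot: [0.246, 3.131, 0.001]
ft_force: [0.2, -0.1, 0.2]
grip_width: 1.0
grip_force: 0.0
```

>>> {"fn": "apply_moves", "kwargs": {"dp": [[0, 0, 0], [0, 0, 0], [0, 0, 0], [0, 0, 0], [0, 0, 0], [0, 0, 0], [0, 0, 0], [0, 0, 0], [0, 0, 0], [0, 0, 0]], "twist": [[0, 0, 0], [0, 0, 0], [0, 0, 0], [0, 0, 0], [0, 0, 0], [0, 0, 0], [0, 0, 0], [0, 0, 0], [0, 0, 0], [0, 0, 0]], "fingers": [1, 1, 1, 1, 1, 1, 1, 1, 1, 1], "newtons": 30}}

```text
time: 4.45
position: [0.4664, 0.0663, 0.0525]
tool_rot: [-0.246, -3.132, -0.0]
ft_force: [-0.7, 0.6, -0.2]
grip_width: 0.173
grip_force: 0.0
```

>>> {"fn": "apply_moves", "kwargs": {"dp": [[0, 0, 0], [0, 0, 0], [0, 0, 0], [0, 0, 0], [0, 0, 0]], "twist": [[0, 0, 0], [0, 0, 0], [0, 0, 0], [0, 0, 0], [0, 0, 0]], "fingers": [1, 1, 1, 1, 1]}}

```text
time: 4.95
position: [0.4663, 0.0658, 0.0525]
tool_rot: [-0.246, -3.132, 0.001]
ft_force: [-1.0, -3.0, 1.4]
grip_width: 0.137
grip_force: 30.0
```

>>> {"fn": "apply_moves", "kwargs": {"dp": [[0, 0, 0], [0, 0, 0], [0, 0, 0], [0, 0, 0], [0, 0, 0], [0, 0, 0]], "twist": [[0, 0, 0.08], [0, 0, 0.08], [0, 0, 0.08], [0, 0, 0.08], [0, 0, 0.08], [0, 0, 0]], "fingers": [1, 1, 1, 1, 1, 1]}}

```text
time: 5.55
position: [0.467, 0.066, 0.0525]
tool_rot: [0.864, 3.019, 0.0]
ft_force: [2.6, -3.6, -1.7]
grip_width: 0.135
grip_force: 30.0
```

>>> {"fn": "apply_moves", "kwargs": {"dp": [[0, 0, 0], [0, 0, 0], [0, 0, 0], [0, 0, 0], [0, 0, 0], [0, 0, 0], [0, 0, 0], [0, 0, 0], [0, 0, 0], [0, 0, 0]], "twist": [[0, 0, 0.08], [0, 0, 0.08], [0, 0, 0.08], [0, 0, 0.08], [0, 0, 0.08], [0, 0, 0.08], [0, 0, 0.08], [0, 0, 0.08], [0, 0, 0.08], [0, 0, 0.08]], "fingers": [1, 1, 1, 1, 1, 1, 1, 1, 1, 1]}}

```text
time: 6.55
position: [0.4693, 0.0657, 0.0527]
tool_rot: [1.969, 2.441, 0.006]
ft_force: [9.6, -3.6, -10.2]
grip_width: 0.133
grip_force: 30.0
```

>>> {"fn": "apply_moves", "kwargs": {"dp": [[0, 0, 0], [0, 0, 0], [0, 0, 0]], "twist": [[0, 0, 0.06], [0, 0, 0], [0, 0, 0]], "fingers": [1, 1, 1]}}

```text
time: 6.85
position: [0.4693, 0.0656, 0.0525]
tool_rot: [2.039, 2.383, 0.006]
ft_force: [9.8, -4.2, -11.7]
grip_width: 0.131
grip_force: 30.0
```

```bash
python3 - <<'E'
from h import *
import cv2
M=R.from_rotvec(ctrl.get_state()['tool_rot']).as_matrix();print(np.degrees(np.arctan2(M[1,0],M[0,0])))
a=get_image("top")[160:265,270:395,::-1]
cv2.imwrite("pics/c2.png",cv2.resize(a,None,fx=5.6,fy=5.6,interpolation=cv2.INTER_CUBIC))
E
```

```text
98.90823680119071
```

View pics/c2.png

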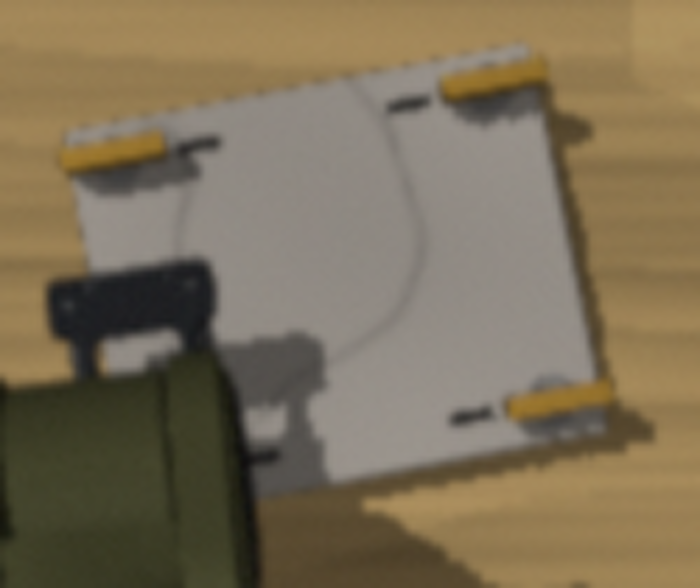

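The slab has not moved, with its other bars still at about 8° in the image. The tool is at 98.9° against a target of 98.2°. I'll release and lift.

>>> {"fn": "apply_moves", "kwargs": {"dp": [[0, 0, 0], [0, 0, 0], [0, 0, 0], [0, 0, 0], [0, 0, 0], [0, 0, 0], [0, 0, 0], [0, 0, 0]], "twist": [[0, 0, 0.01], [0, 0, 0], [0, 0, 0], [0, 0, 0], [0, 0, 0], [0, 0, 0], [0, 0, 0], [0, 0, 0]], "fingers": [1, 0.6, 0.6, 0.6, 0.6, 0.6, 0.6, 0.6]}}

```text
time: 7.7
position: [0.4664, 0.0664, 0.0526]
tool_rot: [-2.056, -2.376, -0.0]
ft_force: [0.3, -0.3, 0.5]
grip_width: 0.398
grip_force: 0.0
```

>>> {"fn": "apply_moves", "kwargs": {"dp": [[0, 0, -0.02], [0, 0, -0.03], [0, 0, -0.03], [0, 0, -0.04], [0, 0, -0.04], [0, 0.04, 0], [0, 0.04, 0], [0, 0.04, 0], [0, 0.04, 0], [0, 0.04, 0]], "twist": [[0, 0, 0], [0, 0, 0], [0, 0, 0], [0, 0, 0], [0, 0, 0], [0, 0, 0], [0, 0, 0], [0, 0, 0], [0, 0, 0], [0, 0, 0]], "fingers": [0.6, 0.6, 0.6, 0.6, 0.6, 0.6, 0.6, 0.6, 0.6, 0.6]}}

```text
time: 8.7
position: [0.6658, 0.0958, 0.2122]
tool_rot: [-2.054, -2.376, 0.0]
ft_force: [0.2, 0.6, 0.7]
grip_width: 0.403
grip_force: 0.0
```

```bash
python3 - <<'E'
from h import *
import cv2
print(ctrl.get_state()['position'])
a=get_image("top")[160:265,270:395,::-1]
b=get_image("side")[150:255,270:395,::-1]
f=lambda a:cv2.resize(a,(500,420),interpolation=cv2.INTER_CUBIC)
cv2.imwrite("pics/c3.png",f(a));cv2.imwrite("pics/c4.png",f(b))
E
```

```text
[0.66581022 0.09580151 0.21219325]
```

View pics/c3.png

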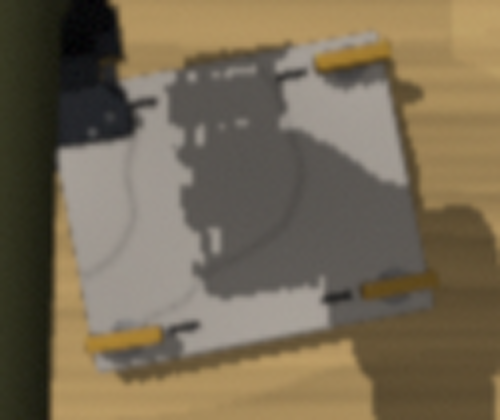

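View pics/c4.png

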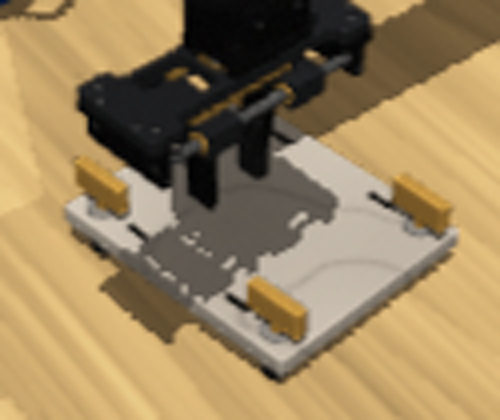

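The top view shows the turned bar, (87,346) to (161,333), parallel to the bar beside it and in line with its mark. In the side view the slab stands square and the gripper is clear of it, at z = 0.21 m.

```bash
python3 -c "
from bench import ctrl
print(ctrl.close_job())"
```

```text
the job is handed in; nothing more can be done
None
```

I screwed the short foot down about 73° clockwise until its bar was in line with its black mark and parallel to the other three, released it, and handed the job in at about 9 s. The slab stayed where it stood and the pie dish was not touched; the hand-in call returned no verdict, and I judged the level only from the bar's alignment in the last pictures.

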